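# Stow the telescope and work the sticking cover shut

## Robot

A 6-joint arm with a two-finger parallel gripper is mounted at the origin on the work surface. World frame = base frame: x ahead of the robot, y to its left, z up, the work surface at z = 0. Lengths are in m, angles in degrees, forces in N, time in s.
With the tool pointing down it reaches from about 0.25 to 0.725 m from the base axis. Payload 9.7 kg.
Tool frame: the origin (TCP) lies at the very end of the fingers, on their centre line; the grasp point (between the pads) lies grasp_offset behind it (grasp_offset is the distance from the TCP to the grasp point, in m); z points along the fingers, y is the line along which they close (so a half turn about z gives the same grasp; the last joint's range is limited). The gripper opens to 85 mm and grips with 20 to 120 N. Pads are 22 mm wide; open, the fingers measure 114 mm over their backs; the gripper's body (76 mm by 85 mm) begins 54 mm behind the grasp point. The pads swing forward as they close: fully open they stand 13 mm farther back than shut.
Start: joints at [-67.724, 4.979, 10.078, 95.1, 0, 90], TCP at [0.208, -0.509, 0.231] pointing down, gripper open.
Joint ranges: [-179.16, 179.16], [-48.56, 103.87], [-65.8, 70.77], [-126.05, 130.52], [-82.76, 87.17], [-180, 180]. Speed limits (degrees/s): [127.2, 127.2, 147.25, 180, 180, 180].

## Interface

Orientations are given as [roll, pitch, yaw] about the fixed x, y, z axes, in that order (R = Rz(yaw) Ry(pitch) Rx(roll)).
In Python, from workcell import get_obs, camera, calibration, job_done, recognise, cut_out, mark_of, grasp_offset gives the robot as it stands.
- The arm moves only by the tool servo_tool, never from a script. Its argument "moves" is a list of rows, each a list of 3 entries, a list of its own where there are three numbers: the turn, a rotation vector about the tool's x, y, z in degrees, then the shift along the tool's x, y, z in m, then the opening in per cent of the stroke, from 0 (shut) to 100 (fully open). In form: [[[ax, ay, az], [x, y, z], claw], ...]. A call has 1 to 12 rows; each row shifts and turns the commanded pose from where the row before left it, along the tool's axes as they then stand; what a row does not reach is not made up. A row lasts 1/10 s, in which the tool goes at most 50 mm and 8.59 degrees, less where a joint would pass 70% of its speed; a pose out of reach is approached as far as the arm can. A call is refused whole if a number of a shift passes 0.05 or a number of a turn 8.59, either way. A call with a gripper value outside its range is refused whole. The fingers move at their own pace and stop on an object; "force" is the grip in N (left out, the last holds). Time passes only in rows, so rows that do not move let the fingers close. It gives the time, the measured TCP pose, the force, the opening and the grip force at its end, in the units of the state.
- get_obs(): the state, without advancing time (a new reading comes with each control period).
- camera(name): name is "scene" or "side" or "wrist"; returns (picture, depth): 384x512x3 uint8, red, green, blue; 384x512 float32, m along the optical axis (not along the pixel's ray), 0 where there is no reading.
- calibration(name): a dict with "camera_matrix" (3x3 intrinsics, pixels), "dist" ([k1, k2, p1, p2, k3] as OpenCV has them; the pictures are not rectified), "R" (3x3) and "t" (3): a world point X has camera coordinates R X + t. Camera axes: x right, y down, z forward; pixel columns grow to the right and rows downward; lengths in m; the calibration is good to about 2 mm. A picture is of the moment at which its call begins: read the wrist's pose just before it. calibration takes no time and is no camera call; for the wrist camera it gives the pose at the moment of the call.
- job_done(): hands the job in; it is judged then, once.
Trained networks look in the newest picture that a camera, given by its name, has taken for a name from the list of things; names that differ only in an ending like _2 or _b are one class to them, and where a whole thing is asked for, a point or a joint stands for the part that bears it (a point fixed in the world has none). Each returns a list of dicts, best first, with "score" (0 to 1); they miss things now and then, are a little off and sometimes report something else, mostly with a low value. They report only what shows in the picture. A call takes as long as a camera call. They do not tell look-alikes from the thing itself.
- recognise(name, camera): "xyz" ([x, y, z] in m, in the coordinates of the camera as it stood for that picture, good to about 4 mm: the middle of the surface that is visible of it).
- cut_out(name, camera): "mask" (384x512 bool, what is visible of it).
- mark_of(name, camera): "xyz" ([x, y, z] in m, in the coordinates of the camera as it stood for that picture, good to about 4 mm: a listed point, or the origin of a listed thing).
The state is a dict: "time": time; "q": joint angles; "qd": joint speeds; "joint_efforts": joint torques, N m; "ee_pos": TCP position; "tcp_rot": TCP orientation; "wrist_force": force on the tool from outside, world axes, zero at the start; "torque": the same for the moment, N m; "opening": finger opening in m; "grasp_force": force on a finger pad.
Only numpy, scipy, OpenCV 4.12 (cv2) and the standard library are available. Lean on these libraries where they do the work, as an engineer would, in place of code of your own. Each camera call takes 0.05 s, during which the arm holds its last target. There are 200 camera calls.

## Task

Lay the loose endoscope telescope gently from its orange rest into the empty cradle of the white instrument case. Then close the case's clear sliding cover: it sticks and racks in its tracks, so work it along a little at each blue finger pull in turn, never forcing it, until both ends have clicked fully home against the far frame. Leave the other things where they stand.

Things in the scene. Friction and masses are not known exactly. Their poses are not given: they have to be found in the camera images.
- case: White instrument case, fixed, 340 (its x) x 420 (its y) x 90 mm high; origin at the centre of its underside, x pointing away from the robot along the cover's tracks, y to its left. Walls 15 mm thick, well floor 15 mm above the desk. The clear cover slides out from under the hood, on tracks along both side walls, over the open well.
- hood_edge (a point): Middle of the edge of the white fixed hood, on its top, 15 mm nearer the robot than the case's origin, 91 mm above the desk. From here to the case's near side the flat hood hides the cover's pocket.
- far_frame (a point): Middle of the far frame's inner face, at its top: 155 mm ahead of the case's origin, 90 mm above the desk. The cover's leading edge stops against rubber at this face. In the last 6 mm each end must click over a spring detent, which takes 8 to 15 N at its pull; short of that it is not home.
- cradle (a point): Where the telescope's middle must lie: in the open well, 104 mm ahead of the case's origin, 56 mm above the desk. Two white V posts (24 mm wide at the top, 10 mm thick) stand 42 mm to each side of it along the case's y and hold the tube parallel to that y, either way round. Their flanks guide a tube that comes down within about 6 mm.
- scope_mid (a point): Gripping place of the telescope, on the tube's axis, 55 mm above the desk on its rest; x runs to the eyepiece. Steel tube 10 mm thick from -100 to 62 mm along x, hub 22 mm thick to 92 mm, black eyepiece 28 mm thick to 102 mm. 110 to 180 g, balanced here within 8 mm. Lies loose in two orange V posts 42 mm to each side of this point; rest block 18 mm high, left or right of the case.
- cover: Clear sliding pane with two blue pulls, 180 mm along the tracks, 354 mm wide, top 80 mm above the desk, too slippery to drag by rubbing. It starts 90 to 110 mm from home, maybe askew. The side play differs from case to case: at some lead of one end over the other, 9 to 22 mm, it wedges and that end moves no more; pushing the other end frees it. Origin at the middle of the pane's underside, x along the tracks.
- pull_left (a point): Left (case +y) finger pull: upright round post 16 mm thick, from the pane's top to 114 mm above the desk; this point on its axis, 97 mm up, 155 mm from the cover's middle, 14 mm behind the pane's leading edge; 141 mm ahead of the case's origin when home. An end slides at 4 to 9 N, the other staying about put, and stays where left. Wedged at 14 N; above 35 N is forcing.
- pull_right (a point): Right (case -y) finger pull of the cover, the same as the left one, 310 mm from it.
- paper_cup: Bystander, to be left alone: paper cup, 74 wide, 95 mm tall; origin at the centre of its underside
- small_bottle: Bystander, to be left alone: blue bottle, 50 wide, 120 mm tall; origin at the centre of its underside
- bowl: Bystander, to be left alone: steel bowl, 120 wide, 45 mm tall; origin at the centre of its underside
- camera_head: Bystander, to be left alone: black camera head, 110 x 34 x 34 mm, lying on the desk; origin at the centre of its underside
- tape_roll: Bystander, to be left alone: roll of paper tape, 70 wide, 20 mm high; origin at the centre of its underside
- cap_brass: Bystander, to be left alone: brass light adapter, 24 wide, 32 mm tall, standing inside the case near its left end; origin at the centre of its underside
- cap_green: Bystander, to be left alone: green cap, 26 wide, 26 mm tall, standing inside the case near its right end; origin at the centre of its underside
There are look-alikes about, which are no part of the job. Of the things that look like the part that bears scope_mid, the largest one is meant.

How it is judged:
By the outcome, as a careful person would: the job done as asked, in the order asked, and still so for the second after the job is handed in, with the robot touching nothing.
It also fails if it takes over 72 s, if anything falls off the work surface, if the arm or the gripper's body presses on something with over 40 N, if the wrist force passes 120 N, or if a joint passes its speed limit or range.

## Working session

There is one attempt and no reset: what is moved stays moved. The work goes in short steps, Python scripts to look and compute and a tool call to move; the robot and the scene stay as the last step left them, time stands still between calls to the robot, and variables do not carry over. Pictures are saved under pics/ and viewed, at most 10 in all, crops included, and the job is handed in when it is done.

Besides the shell and the picture viewer there is one more tool, called after "Request:" as name(argument=value, ...) on one line, values as JSON. servo_tool: Moves the arm, as the interface text tells. Its arguments: {"type":"object","properties":{"moves":{"type":"array"},"force":{"type":"number"}},"required":["moves"]}

```bash
ls; mkdir -p pics; cat > h.py <<'E'
import numpy as np, cv2
from workcell import *
from scipy.spatial.transform import Rotation as Ro
def shot(cam,fn=None):
    c=calibration(cam); im,d=camera(cam)
    if fn: cv2.imwrite('pics/'+fn,im[:,:,::-1])
    return c,im,d
def w(c,p): return np.array(c['R']).T@(np.array(p)-np.array(c['t']))
def marks(names,cam,c,f=mark_of,n=3):
    for k in names:
        try: print(cam,k,[(round(r['score'],2),np.round(w(c,r['xyz']),3).tolist()) for r in f(k,cam)[:n]])
        except Exception as e: print(k,e)
def st():
    o=get_obs(); print('t',o['time'],np.round(o['ee_pos'],4),np.round(o['tcp_rot'],2),'F',np.round(o['wrist_force'],1),'op',o['opening'],o['grasp_force'],'q',np.round(o['q'],1)); return o
E
python3 - <<'E'
from h import *
st(); print(grasp_offset)
for cam in ('scene','side'):
    c,im,d=shot(cam,cam+'0.png')
    print(cam,np.round(-np.array(c['R']).T@c['t'],2))
    marks(['case','hood_edge','far_frame','cradle','scope_mid','cover','pull_left','pull_right'],cam,c)
a=cv2.imread('pics/scene0.png');b=cv2.imread('pics/side0.png')
cv2.imwrite('pics/both.png',cv2.resize(np.vstack([a,b]),(800,1200))[:600]); 
E
```

```text
pics
t 0.0 [ 0.2084 -0.5088  0.2306] [-179.92    0.     22.27] F [-1.  -0.6  0.5] op 0.08541525558227835 0.0 q [-67.7   5.   10.   95.1  -0.   90. ]
0.0187
scene [ 1.44 -0.33  1.01]
scene case [(0.95, [0.484, -0.009, -0.0])]
scene hood_edge [(0.87, [0.474, -0.007, 0.088])]
scene far_frame [(0.57, [0.644, 0.004, 0.091])]
scene cradle [(0.58, [0.589, 0.002, 0.057])]
scene scope_mid [(0.73, [0.486, -0.38, 0.052]), (0.54, [0.521, -0.544, 0.01]), (0.43, [0.278, -0.411, 0.006])]
scene cover [(0.85, [0.444, -0.009, 0.076])]
scene pull_left [(0.55, [0.502, 0.145, 0.097])]
scene pull_right [(0.8, [0.536, -0.16, 0.1])]
side [0.44 0.85 0.9 ]
side case [(0.87, [0.488, -0.012, -0.001]), (0.65, [0.502, 0.147, 0.097])]
side hood_edge [(0.68, [0.469, -0.01, 0.085])]
side far_frame []
side cradle [(0.88, [0.583, 0.004, 0.052])]
side scope_mid [(0.72, [0.487, -0.381, 0.056]), (0.66, [0.518, -0.545, -0.002]), (0.54, [0.47, -0.009, 0.083])]
side cover [(0.94, [0.442, -0.012, 0.074])]
side pull_left [(0.78, [0.499, 0.149, 0.097])]
side pull_right [(0.98, [0.532, -0.16, 0.094]), (0.5, [0.482, -0.378, 0.054]), (0.34, [0.765, -0.159, -0.003])]
```

View pics/scene0.png

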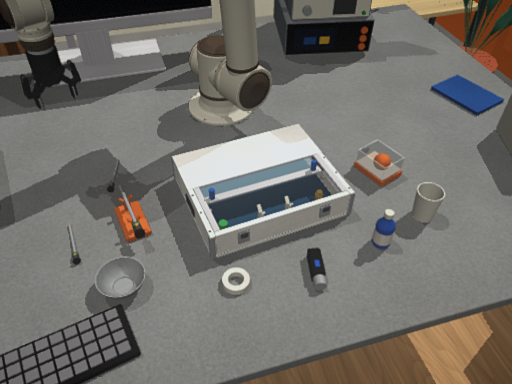

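View pics/side0.png

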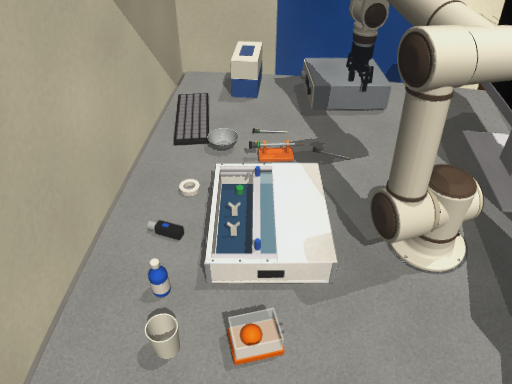

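The scene view shows the scope lying on the orange rest at about (130,215), with the look-alikes lying flat at (73,245) and (115,175). The case is at about (262,190) and its pulls at (212,193) and (313,163). Next I'll measure the scope axis and the case yaw.

```bash
cat >> h.py <<'E'
def cloud(c,d):
    K=np.array(c['camera_matrix']);v,u=np.mgrid[:384,:512]
    p=cv2.undistortPoints(np.stack([u,v],-1).reshape(-1,1,2).astype(float),K,np.array(c['dist'],float)).reshape(384,512,2)
    P=np.dstack([p[...,0]*d,p[...,1]*d,d])
    return (P-np.array(c['t']))@np.array(c['R'])
def axis(P):
    m=np.median(P,0); P=P[np.linalg.norm(P-m,axis=1)<.13]
    vx,vy,x,y=cv2.fitLine(P[:,:2].astype(np.float32),cv2.DIST_HUBER,0,.001,.001).ravel()
    s=(P[:,0]-x)*vx+(P[:,1]-y)*vy
    return np.degrees(np.arctan2(vy,vx)),np.array([x,y]),np.array([vx,vy]),np.percentile(s,[1,99]),P,s
E
python3 - <<'E'
from h import *
for cam in ('scene','side'):
    c,im,d=shot(cam); P=cloud(c,d); ok=d>0
    z=P[...,2]
    m=ok&(z>.084)&(z<.096)&(abs(P[...,0]-.49)<.25)&(abs(P[...,1])<.27)&(im.min(2)>120)
    r=cv2.minAreaRect(P[m][:,:2].astype(np.float32)); print(cam,'case',r,m.sum())
    for r in cut_out('scope_mid',cam)[:4]:
        mm=r['mask']&ok
        Q=P[mm]; Q=Q[(Q[:,2]>.045)]
        if len(Q)<15: print('low',r['score'],np.median(P[mm],0) if mm.any() else 0);continue
        a,o,v,e,Q,s=axis(Q); print(r['score'],'ang',a,'o',o,'ends',o+v*e[0],o+v*e[1],len(Q),'maxz',np.percentile(Q[:,2],98))
        zb=[(round(float(t),3),round(float(np.percentile(Q[abs(s-t)<.01,2],90)),3)) for t in np.linspace(e[0],e[1],8) if (abs(s-t)<.01).any()]; print(zb)
E
```

```text
scene case ((0.5334593653678894, 0.0060274600982666016), (0.4463208019733429, 0.4428115487098694), 5.699162483215332) 6831
0.81 ang 8.543189 o [ 0.5348979  -0.37291723] ends [ 0.42270122 -0.38977162] [ 0.58769284 -0.36498629] 237 maxz 0.07158446422435281
[(-0.113, 0.062), (-0.09, 0.063), (-0.066, 0.062), (-0.042, 0.062), (-0.018, 0.062), (0.006, 0.066), (0.03, 0.071), (0.053, 0.069)]
low 0.7 [ 0.57455026 -0.53672333  0.01371137]
low 0.64 [ 0.31678969 -0.41786479  0.01135129]
side case ((0.4856742024421692, -0.008811518549919128), (0.34351372718811035, 0.42682597041130066), 6.062712669372559) 6906
0.63 ang 11.19422 o [ 0.5228878  -0.36853707] ends [ 0.43284233 -0.38635712] [ 0.58318574 -0.35660408] 124 maxz 0.06797763501677717
[(-0.092, 0.059), (-0.07, 0.06), (-0.048, 0.06), (-0.026, 0.06), (-0.004, 0.059), (0.018, 0.063), (0.04, 0.066), (0.061, 0.067)]
low 0.49 [ 0.30370638 -0.41547742  0.00699004]
```

Request:
servo_tool(moves=[[[0,0,0],[0.03,-0.002,0],60],[[0,0,0],[0.038,-0.002,0],60],[[0,0,0],[0.038,-0.002,0],60],[[0,0,0],[0.038,-0.002,0],60],[[0,0,0],[0.038,-0.002,0],60],[[0,0,0],[0.038,-0.002,0],60],[[0,0,0],[0.038,-0.002,0],60],[[0,0,0],[0.03,0,0],60],[[0,0,0],[0.018,0,0],60],[[0,0,6],[0,0,0],60],[[0,0,6.5],[0,0,0],60],[[0,0,0],[0,0,0],60]], force=30)

```text
time: 2.3
ee_pos: [0.4862, -0.3802, 0.2312]
tcp_rot: [-180.0, 0.0, 9.7]
wrist_force: [-0.2, 1.0, 0.7]
opening: 0.0513
grasp_force: 0.0
```

```bash
python3 - <<'E'
from h import *
st(); c,im,d=shot('wrist','w1.png'); print(np.round(-np.array(c['R']).T@c['t'],3))
marks(['scope_mid'],'wrist',c)
P=cloud(c,d)
for r in cut_out('scope_mid','wrist')[:2]:
    Q=P[r['mask']&(d>0)]; Q=Q[Q[:,2]>.045]
    if len(Q)<15: continue
    a,o,v,e,Q,s=axis(Q); print(r['score'],a,o,o+v*e[0],o+v*e[1],len(Q))
    w_=Q[(Q[:,2]<.064)]; a,o,v,e,Q,s=axis(w_); print('tube',a,o,o+v*e[0],o+v*e[1],'y at .486',o[1]+v[1]/v[0]*(.486-o[0]))
E
```

```text
t 2.3 [ 0.4862 -0.3802  0.2312] [-1.7999e+02  2.0000e-02  9.6700e+00] F [-0.2  1.   0.7] op 0.051295563608145904 0.0 q [-38.   14.6  21.   96.4  -0.  132.3]
[ 0.569 -0.365  0.374]
wrist scope_mid [(0.88, [0.519, -0.54, 0.01]), (0.88, [0.279, -0.403, 0.005]), (0.86, [0.484, -0.384, 0.052])]
0.87 8.804543 [ 0.5207257  -0.37438676] [ 0.40700159 -0.39200142] [ 0.58550034 -0.36435386] 1758
tube 8.988396 [ 0.501912   -0.37717617] [ 0.40592151 -0.39235964] [ 0.58367562 -0.36424305] y at .486 -0.37969306
```

View pics/w1.png

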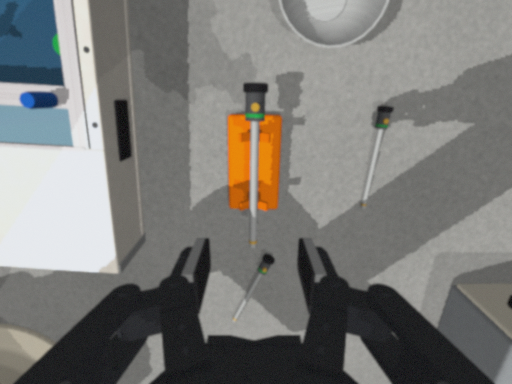

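The wrist view shows the scope on the orange rest, with the eyepiece at about (256,85) and the tip at about (253,245). The fingers straddle the same column (~253). I'll check where the tube ends are along its axis.

```bash
python3 - <<'E'
from h import *
c=calibration('wrist');K=np.array(c['camera_matrix'])
for u,v,z in ((253,246,.055),(256,83,.065),(254,211,.018),(254,114,.018)):
    p=cv2.undistortPoints(np.array([[[u,v]]],float),K,np.array(c['dist'],float))[0,0]
    C=w(c,[0,0,0]);r=np.array(c['R']).T@[p[0],p[1],1]; print((u,v),np.round(C+r*(z-C[2])/r[2],4))
E
```

```text
(253, 246) [ 0.3859 -0.3965  0.055 ]
(256, 83) [ 0.5848 -0.3653  0.065 ]
(254, 211) [ 0.4204 -0.392   0.018 ]
(254, 114) [ 0.5508 -0.3693  0.018 ]
```

Request:
servo_tool(moves=[[[0,0,0],[-0.001,0,0.03],60],[[0,0,0.7],[0,0,0.04],60],[[0,0,0],[0,0,0.04],60],[[0,0,0],[0,0,0.04],60],[[0,0,0],[0,0,0.025],60],[[0,0,0],[0,0,0.015],60],[[0,0,0],[0,0,0.005],60],[[0,0,0],[0,0,0],30],[[0,0,0],[0,0,0],20],[[0,0,0],[0,0,0],10],[[0,0,0],[0,0,0],0],[[0,0,0],[0,0,0],0]], force=40)

```text
time: 3.65
ee_pos: [0.486, -0.3805, 0.038]
tcp_rot: [179.9, -0.1, 9.1]
wrist_force: [-1.4, 1.4, 6.8]
opening: 0.0084
grasp_force: 39.0
```

Request:
servo_tool(moves=[[[0,0,0],[0,0,0],0],[[0,0,0],[0,0,0],0]])

```text
time: 3.85
ee_pos: [0.4861, -0.3805, 0.038]
tcp_rot: [179.9, -0.1, 9.1]
wrist_force: [-0.8, 2.2, 6.3]
opening: 0.0085
grasp_force: 39.0
```

Request:
servo_tool(moves=[[[0,0,0],[0,0,-0.01],0],[[0,0,0],[0,0,-0.02],0],[[0,0,0],[0,0,-0.04],0],[[0,0,0],[0,0,-0.04],0],[[0,0,0],[0,0,-0.03],0],[[0,0,0],[0.008,-0.018,0],0],[[0,0,0],[0.016,-0.036,0],0],[[0,0,0],[0.016,-0.036,0],0],[[0,0,0],[0.016,-0.036,0],0],[[0,0,0],[0.016,-0.036,0],0],[[0,0,0],[0.016,-0.036,0],0],[[0,0,0],[0.016,-0.036,0],0]])

```text
time: 5.05
ee_pos: [0.5509, -0.1306, 0.1759]
tcp_rot: [-180.0, 0.0, 9.1]
wrist_force: [-0.3, 0.1, -2.6]
opening: 0.0085
grasp_force: 39.2
```

Request:
servo_tool(moves=[[[0,0,0],[0.016,-0.036,0],0],[[0,0,0],[0.016,-0.036,0],0],[[0,0,0],[0.016,-0.036,0],0],[[0,0,0],[0.008,-0.018,0],0],[[0,0,-4],[0,0,0],0],[[0,0,-8],[0,0,0],0],[[0,0,-8],[0,0,0],0],[[0,0,-8],[0,0,0],0],[[0,0,-8],[0,0,0],0],[[0,0,-8],[0,0,0],0],[[0,0,-8],[0,0,0],0],[[0,0,-8],[0,0,0],0]])

```text
time: 6.25
ee_pos: [0.5861, 0.001, 0.1757]
tcp_rot: [-179.9, 0.0, 69.4]
wrist_force: [-0.1, -0.7, -1.3]
opening: 0.0086
grasp_force: 39.3
```

Request:
servo_tool(moves=[[[0,0,-8],[0,0,0],0],[[0,0,-8],[0,0,0],0],[[0,0,-7],[0,0,0],0],[[0,0,-4],[0,0,0],0],[[0,0,0],[0,0,0],0]])

```text
time: 6.75
ee_pos: [0.5861, 0.001, 0.1758]
tcp_rot: [-179.9, -0.0, 96.1]
wrist_force: [0.2, 0.6, -1.0]
opening: 0.0087
grasp_force: 39.2
```

```bash
cat > m.py <<'E'
from h import *
import sys
st(); c,im,d=shot('wrist',sys.argv[1]); print(np.round(w(c,[0,0,0]),3))
marks(['cradle','hood_edge','far_frame','pull_left','pull_right','scope_mid','case'],'wrist',c,n=1)
P=cloud(c,d)
for r in cut_out('scope_mid','wrist')[:1]:
    Q=P[r['mask']&(d>0)]; a,o,v,e,Q,s=axis(Q); print(r['score'],a,o,o+v*e[0],o+v*e[1],len(Q),np.percentile(Q[:,2],[5,50,95]))
E
python3 m.py w2.png
```

```text
t 6.75 [0.5861 0.001  0.1758] [-179.95   -0.     96.15] F [ 0.2  0.6 -1. ] op 0.008685688641202494 39.234867095947266 q [ 0.1  9.2  8.6 89.4 -0.  84. ]
[0.577 0.086 0.318]
wrist cradle [(0.75, [0.594, 0.001, 0.057])]
wrist hood_edge [(0.59, [0.467, -0.009, 0.092])]
wrist far_frame [(0.67, [0.639, 0.011, 0.089])]
wrist pull_left [(0.52, [0.64, 0.011, 0.091])]
wrist pull_right [(0.73, [0.562, 0.146, 0.012])]
wrist scope_mid [(0.83, [0.587, -0.003, 0.193])]
wrist case [(0.58, [0.488, -0.011, 0.004])]
0.58 -83.81386 [0.5797739  0.05738954] [0.57502244 0.10122633] [ 0.59059859 -0.04247846] 8742 [0.19498043 0.19960415 0.20663444]
```

View pics/w2.png

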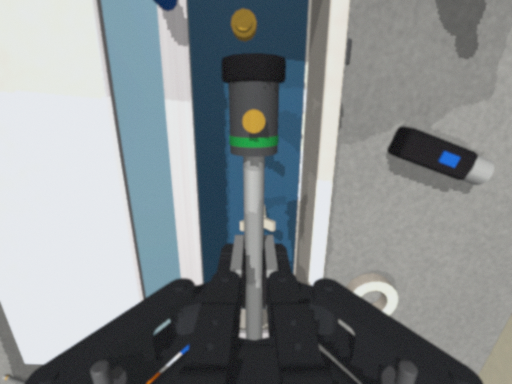

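The view shows the scope held over the well, aligned between the cover bar and the far frame, with the left V post just visible at about (258,222). I'll measure the posts from depth in the scene and side views, and from the wrist.

```bash
python3 - <<'E'
from h import *
th=np.radians(6);R=np.array([[np.cos(th),-np.sin(th)],[np.sin(th),np.cos(th)]])
for cam in ('wrist','scene','side'):
    c,im,d=shot(cam); P=cloud(c,d); L=(P[...,:2]-[.486,-.009])@R; z=P[...,2]
    white=(im.min(2)>100)&(im.max(2).astype(int)-im.min(2)<50)
    for s in (1,-1):
        m=(d>0)&(z>.03)&(z<.075)&(abs(L[...,0]-.104)<.03)&(abs(L[...,1]-s*.042)<.02)&white
        q=L[m]; 
        if len(q)>5: print(cam,s,len(q),'x',np.round(np.percentile(q[:,0],[2,50,98]),4),'y',np.round(np.percentile(q[:,1],[2,50,98]),4),'z',np.round(z[m].max(),3))
    m=(d>0)&(z>.085)&(z<.095)&(abs(L[...,0]-.16)<.04)&(abs(L[...,1])<.15)&white
    q=L[m]
    if len(q)>20:
        for lo in (-.12,-.04,.04):
            k=q[(q[:,1]>lo)&(q[:,1]<lo+.08)]
            if len(k)>10: print(cam,'frame',lo,np.round(np.percentile(k[:,0],[3,97]),4))
E
```

```text
wrist -1 167 x [0.0866 0.1148 0.1221] y [-0.0453 -0.0392 -0.0355] z 0.065
wrist frame -0.12 [0.1552 0.1693]
wrist frame -0.04 [0.1551 0.1693]
wrist frame 0.04 [0.1552 0.1692]
scene 1 55 x [0.0889 0.1017 0.1201] y [0.0366 0.041  0.0467] z 0.065
scene -1 61 x [0.0887 0.1008 0.1204] y [-0.048  -0.0428 -0.0371] z 0.068
scene frame -0.12 [0.1555 0.1709]
scene frame -0.04 [0.1547 0.1713]
scene frame 0.04 [0.1548 0.1714]
side 1 72 x [0.0859 0.1038 0.1206] y [0.0387 0.0468 0.0502] z 0.064
side -1 39 x [0.0879 0.0978 0.11  ] y [-0.0435 -0.0364 -0.0339] z 0.065
side frame -0.12 [0.1553 0.1691]
side frame -0.04 [0.1551 0.1689]
side frame 0.04 [0.1548 0.1687]
```

Request:
servo_tool(moves=[[[0,0,0],[0.0005,0.0034,0.01],0],[[0,0,0],[0,0,0.03],0],[[0,0,0],[0,0,0.03],0],[[0,0,0],[0,0,0.03],0],[[0,0,0],[0,0,0.018],0],[[0,0,0],[0,0,0.006],0],[[0,0,0],[0,0,0.004],0],[[0,0,0],[0,0,0.002],0],[[0,0,0],[0,0,0.002],0],[[0,0,0],[0,0,0.002],0],[[0,0,0],[0,0,0],0]])

```text
time: 8.45
ee_pos: [0.5901, 0.0014, 0.0425]
tcp_rot: [180.0, 0.0, 96.1]
wrist_force: [-0.4, 0.2, -1.8]
opening: 0.0086
grasp_force: 39.2
```

Request:
servo_tool(moves=[[[0,0,0],[0,0,0.001],0],[[0,0,0],[0,0,0.001],0],[[0,0,0],[0,0,0],0]])

```text
time: 8.75
ee_pos: [0.5898, 0.0014, 0.0402]
tcp_rot: [-180.0, 0.0, 96.1]
wrist_force: [-0.3, -1.0, -1.7]
opening: 0.0086
grasp_force: 39.2
```

Request:
servo_tool(moves=[[[0,0,0],[0,0,0.001],0],[[0,0,0],[0,0,0],0]])

```text
time: 8.95
ee_pos: [0.5899, 0.0014, 0.0392]
tcp_rot: [-180.0, -0.0, 96.1]
wrist_force: [-0.3, -0.2, -0.8]
opening: 0.0086
grasp_force: 39.2
```

Contact is starting: the weight reading has fallen to 0.8 N. I'll go a little further, then release slowly.

Request:
servo_tool(moves=[[[0,0,0],[0,0,0.0007],0],[[0,0,0],[0,0,0],0],[[0,0,0],[0,0,0],12],[[0,0,0],[0,0,0],16],[[0,0,0],[0,0,0],22],[[0,0,0],[0,0,0],30],[[0,0,0],[0,0,0],36],[[0,0,0],[0,0,0],40],[[0,0,0],[0,0,0],40],[[0,0,0],[0,0,0],40]])

```text
time: 9.95
ee_pos: [0.5899, 0.0014, 0.0386]
tcp_rot: [-180.0, 0.0, 96.1]
wrist_force: [-0.6, -0.3, -0.5]
opening: 0.0341
grasp_force: 0.0
```

Request:
servo_tool(moves=[[[0,0,0],[0,0,-0.01],40],[[0,0,0],[0,0,-0.02],40],[[0,0,0],[0,0,-0.03],40],[[0,0,0],[0,0,-0.04],40],[[0,0,0],[0,0,-0.03],40],[[0,0,0],[0,0,-0.02],40],[[0,0,0],[0,0,0],40]])

```text
time: 10.65
ee_pos: [0.5911, 0.0014, 0.1929]
tcp_rot: [179.7, 0.0, 96.1]
wrist_force: [0.5, 0.1, -0.0]
opening: 0.0346
grasp_force: 0.0
```

```bash
cat > n.py <<'E'
from h import *
import sys
st(); c,im,d=shot('wrist',sys.argv[1]); P=cloud(c,d)
marks(['pull_left','pull_right','scope_mid'],'wrist',c,n=2)
th=np.radians(6);R=np.array([[np.cos(th),-np.sin(th)],[np.sin(th),np.cos(th)]])
for r in cut_out('scope_mid','wrist')[:1]:
    Q=P[r['mask']&(d>0)]; a,o,v,e,Q,s=axis(Q); print(r['score'],a,o,o+v*e[0],o+v*e[1],len(Q),np.percentile(Q[:,2],[5,50,95]))
for cam in ('scene','side'):
    c,im,d=shot(cam); 
    for k in ('pull_left','pull_right','scope_mid'):
        for r in mark_of(k,cam)[:2]:
            p=w(c,r['xyz']); print(cam,k,round(r['score'],2),np.round(p,3),'case',np.round((p[:2]-[.486,-.009])@R,3))
E
python3 n.py w3.png
```

```text
t 10.65 [0.5911 0.0014 0.1929] [1.7967e+02 3.0000e-02 9.6080e+01] F [ 0.5  0.1 -0. ] op 0.0345539418533019 0.0 q [ 0.1  9.7 11.  91.   0.  84.1]
wrist pull_left []
wrist pull_right []
wrist scope_mid [(0.69, [0.585, -0.002, 0.052]), (0.4, [0.484, -0.009, 0.002])]
0.9 -83.989426 [0.58557   0.0404684] [0.57920574 0.10091278] [ 0.59758989 -0.07369079] 2057 [0.05794909 0.06133771 0.06958121]
scene pull_left 0.87 [0.499 0.145 0.096] case [0.029 0.152]
scene pull_right 0.89 [ 0.537 -0.161  0.101] case [ 0.035 -0.157]
scene pull_right 0.21 [0.783 0.052 0.001] case [0.302 0.03 ]
scene scope_mid 0.65 [ 0.519 -0.542  0.011] case [-0.023 -0.534]
scene scope_mid 0.62 [ 0.592 -0.002  0.053] case [ 0.106 -0.004]
side pull_left 0.86 [0.501 0.149 0.095] case [0.031 0.156]
side pull_right 0.97 [ 0.532 -0.159  0.093] case [ 0.03  -0.154]
side scope_mid 0.63 [ 0.52  -0.542 -0.001] case [-0.022 -0.534]
side scope_mid 0.49 [0.589 0.001 0.053] case [ 0.103 -0.001]
```

View pics/w3.png

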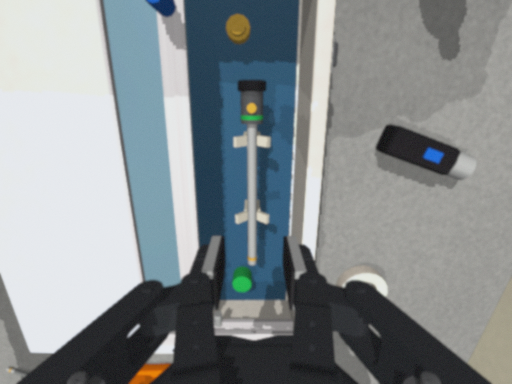

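The scope lies in both posts (142 and 213 rows, column ~250) with its axis parallel to the case's y. Next is the cover: I'll close the fingers, turn so tool x lies along the tracks, and go behind the left pull.

Request:
servo_tool(moves=[[[0,0,-4],[0.015,-0.01,0],0],[[0,0,4],[0.03,-0.02,0],0],[[0,0,0],[0.035,-0.023,0],0],[[0,0,0],[0.035,-0.023,0],0],[[0,0,0],[0.025,-0.016,0],0],[[0,0,0],[0.014,-0.009,0],0],[[0,0,-4],[0,0,0],0],[[0,0,-8],[0,0,0],0],[[0,0,-8],[0,0,0],0],[[0,0,-8],[0,0,0],0],[[0,0,-8],[0,0,0],0],[[0,0,-8],[0,0,0],0]])

```text
time: 12.5
ee_pos: [0.4713, 0.1422, 0.1886]
tcp_rot: [180.0, 0.0, 140.4]
wrist_force: [-0.1, -1.0, -0.2]
opening: 0.0
grasp_force: 0.0
```

Request:
servo_tool(moves=[[[0,0,-8],[0,0,0],0],[[0,0,-8],[0,0,0],0],[[0,0,-8],[0,0,0],0],[[0,0,-8],[0,0,0],0],[[0,0,-8],[0,0,0],0],[[0,0,-6],[0,0,0],0],[[0,0,0],[0,0,0],0]])

```text
time: 13.2
ee_pos: [0.4713, 0.1422, 0.1886]
tcp_rot: [180.0, 0.0, -173.8]
wrist_force: [1.2, -0.9, 0.2]
opening: -0.0003
grasp_force: 0.0
```

```bash
cat > p.py <<'E'
from h import *
import sys
def cs():
    o=st(); th=np.radians(6);R=np.array([[np.cos(th),-np.sin(th)],[np.sin(th),np.cos(th)]])
    print('case xy',np.round((o['ee_pos'][:2]-np.array([.486,-.009]))@R,4),'Fcase',np.round(np.array(o['wrist_force'][:2])@R,1))
if __name__=='__main__': cs()
E
cat > see.py <<'E'
from p import *
cs()
c,im,d=shot('wrist'); marks(['pull_left','pull_right'],'wrist',c,n=1)
P=cloud(c,d); th=np.radians(6);R=np.array([[np.cos(th),-np.sin(th)],[np.sin(th),np.cos(th)]]); L=(P[...,:2]-[.486,-.009])@R
blue=(im[...,2].astype(int)>im[...,0]+60)&(P[...,2]>.095)&(P[...,2]<.12)&(d>0)
for s in (1,-1):
    q=L[blue&(abs(L[...,1]-s*.155)<.04)]
    if len(q)>10: print('pull',s,np.round(np.percentile(q,[2,50,98],axis=0),4).tolist(),len(q))
E
python3 see.py
```

```text
t 13.2 [0.4713 0.1422 0.1886] [ 1.8000e+02  1.0000e-02 -1.7384e+02] F [ 1.2 -0.9  0.2] op -0.00025007895999424354 0.0 q [16.8 -3.6 -3.3 90.3  0.  10.6]
case xy [0.0012 0.1519] Fcase [ 1.1 -1.1]
wrist pull_left [(0.93, [0.506, 0.152, 0.097])]
wrist pull_right []
pull 1 [[0.027, 0.1499], [0.0287, 0.1554], [0.0312, 0.1617]] 165
```

Request:
servo_tool(moves=[[[0,0,0],[0,0.003,0.03],0],[[0,0,0],[0,0,0.035],0],[[0,0,0],[0,0,0.02],0],[[0,0,0],[0,0,0.006],0],[[0,0,0],[-0.003,0,0],0],[[0,0,0],[-0.003,0,0],0],[[0,0,0],[-0.002,0,0],0],[[0,0,0],[-0.002,0,0],0]])

```text
time: 14.15
ee_pos: [0.4817, 0.1464, 0.0986]
tcp_rot: [180.0, 0.1, -173.9]
wrist_force: [0.0, -0.6, -0.1]
opening: 0.0001
grasp_force: 0.0
```

Request:
servo_tool(moves=[[[0,0,0],[-0.002,0,0],0],[[0,0,0],[-0.002,0,0],0]])

```text
time: 14.35
ee_pos: [0.4852, 0.1467, 0.0979]
tcp_rot: [180.0, 0.0, -173.9]
wrist_force: [0.1, -0.3, -0.5]
opening: 0.0002
grasp_force: 0.0
```

```bash
python3 p.py
```

```text
t 14.35 [0.4852 0.1467 0.0979] [ 1.8000e+02  2.0000e-02 -1.7393e+02] F [ 0.1 -0.3 -0.5] op 0.00019172251934057786 0.0 q [ 16.8  -1.4 -11.3  80.2   0.   10.8]
case xy [0.0155 0.1549] Fcase [ 0.  -0.3]
```

Request:
servo_tool(moves=[[[0,0,0],[-0.002,0,0],0],[[0,0,0],[-0.002,0,0],0]])

```text
time: 14.55
ee_pos: [0.4882, 0.1468, 0.0975]
tcp_rot: [-180.0, -0.1, -173.9]
wrist_force: [-5.4, -2.2, 2.1]
opening: 0.0002
grasp_force: 2.6
```

Request:
servo_tool(moves=[[[0,0,0],[-0.002,0,0],0],[[0,0,0],[-0.002,0,0],0]])

```text
time: 14.75
ee_pos: [0.492, 0.147, 0.0973]
tcp_rot: [-179.9, -0.1, -173.9]
wrist_force: [-6.8, -3.8, 2.1]
opening: -0.0
grasp_force: 3.5
```

```bash
python3 see.py
```

```text
t 14.75 [0.492  0.147  0.0973] [-1.7995e+02 -1.3000e-01 -1.7393e+02] F [-6.8 -3.8  2.1] op -2.637081032302699e-05 3.463757447898388 q [ 16.6  -0.4 -10.3  80.3  -0.   10.6]
case xy [0.0222 0.1545] Fcase [-7.2 -3. ]
wrist pull_left []
wrist pull_right []
```

Request:
servo_tool(moves=[[[0,0,0],[-0.0025,0,0],0],[[0,0,0],[-0.0025,0,0],0],[[0,0,0],[0,0,0],0]])

```text
time: 15.2
ee_pos: [0.4979, 0.148, 0.0975]
tcp_rot: [-180.0, -0.0, -173.9]
wrist_force: [-1.2, -0.9, -0.4]
opening: -0.0001
grasp_force: 0.4
```

Request:
servo_tool(moves=[[[0,0,0],[0.01,0,0],0],[[0,0,0],[0.008,-0.015,0],0],[[0,0,0],[0,-0.035,0],0],[[0,0,0],[0,-0.045,0],0],[[0,0,0],[0,-0.045,0],0],[[0,0,0],[0,-0.045,0],0],[[0,0,0],[0,-0.045,0],0],[[0,0,0],[0,-0.04,0],0],[[0,0,0],[0,-0.03,0],0],[[0,0,0],[0,-0.01,0],0],[[0,0,0],[-0.004,0,0],0],[[0,0,0],[0,0,0],0]])

```text
time: 16.4
ee_pos: [0.5167, -0.1611, 0.0977]
tcp_rot: [180.0, 0.0, -173.9]
wrist_force: [-0.9, 0.8, -0.3]
opening: 0.0003
grasp_force: 0.0
```

```bash
python3 see.py
```

```text
t 16.4 [ 0.5167 -0.1611  0.0977] [ 1.7998e+02  1.0000e-02 -1.7392e+02] F [-0.9  0.8 -0.3] op 0.00027658854801441827 0.0 q [-17.3   3.2  -6.5  80.2   0.  -23.4]
case xy [ 0.0147 -0.1545] Fcase [-0.8  0.9]
wrist pull_left []
wrist pull_right [(0.49, [0.596, 0.002, 0.058])]
```

Request:
servo_tool(moves=[[[0,0,0],[-0.003,0,0],0],[[0,0,0],[-0.003,0,0],0]])

```text
time: 16.75
ee_pos: [0.5216, -0.16, 0.0974]
tcp_rot: [179.9, -0.1, -173.9]
wrist_force: [-6.8, 1.8, 1.1]
opening: -0.0002
grasp_force: 3.1
```

Request:
servo_tool(moves=[[[0,0,0],[-0.002,0,0],0],[[0,0,0],[-0.002,0,0],0]])

```text
time: 16.95
ee_pos: [0.5257, -0.1595, 0.0972]
tcp_rot: [179.9, -0.1, -173.9]
wrist_force: [-6.1, 2.0, 0.5]
opening: -0.0001
grasp_force: 2.7
```

Request:
servo_tool(moves=[[[0,0,0],[-0.003,0,0],0],[[0,0,0],[-0.003,0,0],0]])

```text
time: 17.15
ee_pos: [0.5313, -0.1587, 0.0969]
tcp_rot: [179.9, -0.2, -173.9]
wrist_force: [-7.3, 3.2, 0.1]
opening: -0.0002
grasp_force: 3.8
```

```bash
python3 p.py
```

```text
t 17.15 [ 0.5313 -0.1587  0.0969] [ 179.91   -0.2  -173.86] F [-7.3  3.2  0.1] op -0.00015568577364793057 3.8095781207084656 q [-16.6   5.3  -4.4  80.5   0.  -22.8]
case xy [ 0.0294 -0.1536] Fcase [-7.   3.9]
```

Request:
servo_tool(moves=[[[0,0,0],[-0.003,0,0],0],[[0,0,0],[-0.003,0,0],0],[[0,0,0],[0,0,0],0]])

```text
time: 17.45
ee_pos: [0.5386, -0.1585, 0.0973]
tcp_rot: [180.0, -0.0, -173.9]
wrist_force: [0.6, 0.3, 0.1]
opening: 0.0
grasp_force: 0.0
```

Request:
servo_tool(moves=[[[0,0,0],[0.01,0,0],0],[[0,0,0],[0.006,0.015,0],0],[[0,0,0],[0,0.035,0],0],[[0,0,0],[0,0.045,0],0],[[0,0,0],[0,0.045,0],0],[[0,0,0],[0,0.045,0],0],[[0,0,0],[0,0.045,0],0],[[0,0,0],[0,0.04,0],0],[[0,0,0],[0,0.03,0],0],[[0,0,0],[0,0.01,0],0],[[0,0,0],[-0.004,0,0],0]])

```text
time: 18.55
ee_pos: [0.493, 0.1487, 0.0978]
tcp_rot: [180.0, 0.0, -173.8]
wrist_force: [0.1, -0.2, -0.7]
opening: 0.0004
grasp_force: 0.0
```

Request:
servo_tool(moves=[[[0,0,0],[-0.004,0,0],0],[[0,0,0],[-0.004,0,0],0],[[0,0,0],[-0.003,0,0],0]])

```text
time: 18.85
ee_pos: [0.5044, 0.1473, 0.0974]
tcp_rot: [-180.0, -0.1, -174.0]
wrist_force: [-5.9, -2.9, 1.8]
opening: -0.0002
grasp_force: 3.0
```

```bash
python3 p.py
```

```text
t 18.85 [0.5044 0.1473 0.0974] [-1.7997e+02 -1.3000e-01 -1.7403e+02] F [-5.9 -2.9  1.8] op -0.00019389567361647266 2.9607561975717545 q [16.3  1.2 -8.6 80.3 -0.  10.3]
case xy [0.0346 0.1536] Fcase [-6.1 -2.3]
```

Request:
servo_tool(moves=[[[0,0,0],[-0.004,0.001,0],0],[[0,0,0],[-0.004,0,0],0],[[0,0,0],[0,0,0],0]])

```text
time: 19.15
ee_pos: [0.5131, 0.1493, 0.0971]
tcp_rot: [-180.0, -0.1, -174.0]
wrist_force: [0.7, -0.0, -0.3]
opening: 0.0
grasp_force: 0.0
```

Request:
servo_tool(moves=[[[0,0,0],[0.01,0,0],0],[[0,0,0],[0.006,-0.015,0],0],[[0,0,0],[0,-0.035,0],0],[[0,0,0],[0,-0.045,0],0],[[0,0,0],[0,-0.045,0],0],[[0,0,0],[0,-0.045,0],0],[[0,0,0],[0,-0.045,0],0],[[0,0,0],[0,-0.04,0],0],[[0,0,0],[0,-0.03,0],0],[[0,0,0],[0,-0.013,0],0],[[0,0,0],[-0.004,0,0],0]])

```text
time: 20.25
ee_pos: [0.5331, -0.1637, 0.0977]
tcp_rot: [-180.0, 0.0, -174.1]
wrist_force: [0.1, -0.0, 0.0]
opening: -0.0003
grasp_force: 0.0
```

Request:
servo_tool(moves=[[[0,0,0],[-0.004,0,0],0],[[0,0,0],[-0.004,0,0],0],[[0,0,0],[-0.004,0,0],0],[[0,0,0],[-0.002,0,0],0],[[0,0,0],[0,0,0],0]])

```text
time: 20.75
ee_pos: [0.5482, -0.1594, 0.0975]
tcp_rot: [180.0, 0.0, -173.8]
wrist_force: [0.8, 0.6, -0.3]
opening: 0.0001
grasp_force: 0.0
```

```bash
python3 p.py
```

```text
t 20.75 [ 0.5482 -0.1594  0.0975] [ 179.99    0.   -173.84] F [ 0.8  0.6 -0.3] op 0.0001463521999102589 0.0 q [-16.2   7.3  -2.2  80.5   0.  -22.4]
case xy [ 0.0461 -0.1561] Fcase [0.9 0.5]
```

Request:
servo_tool(moves=[[[0,0,0],[-0.003,0,0],0],[[0,0,0],[-0.003,0,0],0],[[0,0,0],[0,0,0],0]])

```text
time: 21.05
ee_pos: [0.5541, -0.1594, 0.0975]
tcp_rot: [180.0, 0.0, -173.9]
wrist_force: [0.2, -0.2, 1.1]
opening: 0.0002
grasp_force: 0.0
```

Request:
servo_tool(moves=[[[0,0,0],[0.01,0,0],0],[[0,0,0],[0.006,0.015,0],0],[[0,0,0],[0,0.035,0],0],[[0,0,0],[0,0.045,0],0],[[0,0,0],[0,0.045,0],0],[[0,0,0],[0,0.045,0],0],[[0,0,0],[0,0.045,0],0],[[0,0,0],[0,0.04,0],0],[[0,0,0],[0,0.03,0],0],[[0,0,0],[0,0.013,0],0],[[0,0,0],[-0.004,0,0],0]])

```text
time: 22.15
ee_pos: [0.5078, 0.1516, 0.0978]
tcp_rot: [180.0, 0.0, -173.8]
wrist_force: [0.4, -0.2, -0.2]
opening: -0.0004
grasp_force: 0.0
```

Request:
servo_tool(moves=[[[0,0,0],[-0.005,0,0],0],[[0,0,0],[-0.005,0,0],0],[[0,0,0],[-0.005,0,0],0],[[0,0,0],[-0.004,0,0],0],[[0,0,0],[0,0,0],0]])

```text
time: 22.65
ee_pos: [0.5281, 0.1508, 0.0972]
tcp_rot: [-180.0, -0.0, -174.0]
wrist_force: [-0.0, -0.3, -0.1]
opening: 0.0
grasp_force: 0.0
```

```bash
python3 p.py
```

```text
t 22.65 [0.5281 0.1508 0.0972] [-1.7998e+02 -4.0000e-02 -1.7404e+02] F [-0.  -0.3 -0.1] op 3.825882298090643e-05 0.0 q [15.9  4.4 -5.4 80.3 -0.  10. ]
case xy [0.0586 0.1545] Fcase [-0.1 -0.3]
```

Request:
servo_tool(moves=[[[0,0,0],[0.01,0,0],0],[[0,0,0],[0.006,-0.015,0],0],[[0,0,0],[0,-0.035,0],0],[[0,0,0],[0,-0.045,0],0],[[0,0,0],[0,-0.045,0],0],[[0,0,0],[0,-0.045,0],0],[[0,0,0],[0,-0.045,0],0],[[0,0,0],[0,-0.04,0],0],[[0,0,0],[0,-0.03,0],0],[[0,0,0],[0,-0.011,0],0],[[0,0,0],[-0.004,0,0],0]])

```text
time: 23.75
ee_pos: [0.5478, -0.1599, 0.0977]
tcp_rot: [-180.0, 0.0, -174.1]
wrist_force: [0.1, 0.1, -0.5]
opening: -0.0003
grasp_force: 0.0
```

Request:
servo_tool(moves=[[[0,0,0],[-0.005,0,0],0],[[0,0,0],[-0.005,0,0],0],[[0,0,0],[-0.005,0,0],0],[[0,0,0],[-0.004,0,0],0],[[0,0,0],[0,0,0],0]])

```text
time: 24.25
ee_pos: [0.5678, -0.1547, 0.0974]
tcp_rot: [180.0, -0.0, -173.8]
wrist_force: [-0.5, 0.2, -0.2]
opening: -0.0006
grasp_force: 0.0
```

Request:
servo_tool(moves=[[[0,0,0],[0.01,0,0],0],[[0,0,0],[0.006,0.015,0],0],[[0,0,0],[0,0.035,0],0],[[0,0,0],[0,0.045,0],0],[[0,0,0],[0,0.045,0],0],[[0,0,0],[0,0.045,0],0],[[0,0,0],[0,0.045,0],0],[[0,0,0],[0,0.04,0],0],[[0,0,0],[0,0.03,0],0],[[0,0,0],[0,0.011,0],0],[[0,0,0],[-0.004,0,0],0]])

```text
time: 25.35
ee_pos: [0.5217, 0.153, 0.0978]
tcp_rot: [180.0, 0.0, -173.8]
wrist_force: [-0.1, -0.5, -0.5]
opening: -0.0001
grasp_force: 0.0
```

Request:
servo_tool(moves=[[[0,0,0],[-0.005,0,0],0],[[0,0,0],[-0.005,0,0],0],[[0,0,0],[-0.005,0,0],0],[[0,0,0],[-0.004,0,0],0],[[0,0,0],[0,0,0],0]])

```text
time: 25.85
ee_pos: [0.542, 0.1523, 0.0972]
tcp_rot: [-180.0, -0.0, -174.0]
wrist_force: [0.2, 0.8, -0.5]
opening: 0.0
grasp_force: 0.0
```

```bash
python3 p.py
```

```text
t 25.85 [0.542  0.1523 0.0972] [-1.7998e+02 -4.0000e-02 -1.7404e+02] F [ 0.2  0.8 -0.5] op 4.789331399310103e-05 0.0 q [15.7  6.3 -3.4 80.4 -0.   9.7]
case xy [0.0726 0.1545] Fcase [0.3 0.8]
```

Request:
servo_tool(moves=[[[0,0,0],[0.01,0,0],0],[[0,0,0],[0.006,-0.015,0],0],[[0,0,0],[0,-0.035,0],0],[[0,0,0],[0,-0.045,0],0],[[0,0,0],[0,-0.045,0],0],[[0,0,0],[0,-0.045,0],0],[[0,0,0],[0,-0.045,0],0],[[0,0,0],[0,-0.04,0],0],[[0,0,0],[0,-0.03,0],0],[[0,0,0],[0,-0.012,0],0],[[0,0,0],[-0.004,0,0],0]])

```text
time: 26.95
ee_pos: [0.5618, -0.1596, 0.0977]
tcp_rot: [-180.0, -0.0, -174.1]
wrist_force: [-0.5, -0.2, 0.4]
opening: -0.0001
grasp_force: 0.0
```

Request:
servo_tool(moves=[[[0,0,0],[-0.005,0,0],0],[[0,0,0],[-0.005,0,0],0],[[0,0,0],[-0.005,0,0],0],[[0,0,0],[-0.004,0,0],0],[[0,0,0],[0,0,0],0]])

```text
time: 27.45
ee_pos: [0.5819, -0.1543, 0.0974]
tcp_rot: [180.0, -0.0, -173.8]
wrist_force: [0.2, -0.4, 0.8]
opening: 0.0003
grasp_force: 0.0
```

Request:
servo_tool(moves=[[[0,0,0],[0.01,0,0],0],[[0,0,0],[0.006,0.015,0],0],[[0,0,0],[0,0.035,0],0],[[0,0,0],[0,0.045,0],0],[[0,0,0],[0,0.045,0],0],[[0,0,0],[0,0.045,0],0],[[0,0,0],[0,0.045,0],0],[[0,0,0],[0,0.04,0],0],[[0,0,0],[0,0.03,0],0],[[0,0,0],[0,0.012,0],0],[[0,0,0],[-0.004,0,0],0]])

```text
time: 28.55
ee_pos: [0.5356, 0.1546, 0.0978]
tcp_rot: [180.0, 0.0, -173.8]
wrist_force: [0.7, -0.3, 0.9]
opening: -0.0001
grasp_force: 0.0
```

Request:
servo_tool(moves=[[[0,0,0],[-0.005,0,0],0],[[0,0,0],[-0.005,0,0],0],[[0,0,0],[-0.005,0,0],0],[[0,0,0],[-0.004,0,0],0],[[0,0,0],[0,0,0],0]])

```text
time: 29.05
ee_pos: [0.5559, 0.1538, 0.0972]
tcp_rot: [-180.0, -0.0, -174.0]
wrist_force: [-0.0, 0.1, -0.4]
opening: -0.0005
grasp_force: 0.0
```

```bash
python3 p.py
```

```text
t 29.05 [0.5559 0.1538 0.0972] [-1.7998e+02 -5.0000e-02 -1.7404e+02] F [-0.   0.1 -0.4] op -0.000507063338342102 0.0 q [15.5  8.1 -1.3 80.6 -0.   9.5]
case xy [0.0866 0.1546] Fcase [-0.   0.1]
```

Request:
servo_tool(moves=[[[0,0,0],[0.01,0,0],0],[[0,0,0],[0.006,-0.015,0],0],[[0,0,0],[0,-0.035,0],0],[[0,0,0],[0,-0.045,0],0],[[0,0,0],[0,-0.045,0],0],[[0,0,0],[0,-0.045,0],0],[[0,0,0],[0,-0.045,0],0],[[0,0,0],[0,-0.04,0],0],[[0,0,0],[0,-0.03,0],0],[[0,0,0],[0,-0.012,0],0],[[0,0,0],[-0.004,0,0],0]])

```text
time: 30.15
ee_pos: [0.5757, -0.1581, 0.0977]
tcp_rot: [-180.0, -0.0, -174.1]
wrist_force: [-0.6, 0.5, -0.1]
opening: -0.0
grasp_force: 0.0
```

Request:
servo_tool(moves=[[[0,0,0],[-0.005,0,0],0],[[0,0,0],[-0.005,0,0],0],[[0,0,0],[-0.005,0,0],0],[[0,0,0],[-0.004,0,0],0],[[0,0,0],[0,0,0],0]])

```text
time: 30.65
ee_pos: [0.5958, -0.1527, 0.0973]
tcp_rot: [180.0, -0.0, -173.8]
wrist_force: [-0.3, -0.3, -0.3]
opening: -0.0002
grasp_force: 0.0
```

Request:
servo_tool(moves=[[[0,0,0],[0.01,0,0],0],[[0,0,0],[0.006,0.015,0],0],[[0,0,0],[0,0.035,0],0],[[0,0,0],[0,0.045,0],0],[[0,0,0],[0,0.045,0],0],[[0,0,0],[0,0.045,0],0],[[0,0,0],[0,0.045,0],0],[[0,0,0],[0,0.04,0],0],[[0,0,0],[0,0.03,0],0],[[0,0,0],[0,0.012,0],0],[[0,0,0],[-0.004,0,0],0]])

```text
time: 31.75
ee_pos: [0.5494, 0.1562, 0.0979]
tcp_rot: [180.0, 0.0, -173.8]
wrist_force: [0.4, 0.5, 1.2]
opening: -0.0002
grasp_force: 0.0
```

Request:
servo_tool(moves=[[[0,0,0],[-0.005,0,0],0],[[0,0,0],[-0.005,0,0],0],[[0,0,0],[-0.005,0,0],0],[[0,0,0],[-0.004,0,0],0],[[0,0,0],[0,0,0],0]])

```text
time: 32.25
ee_pos: [0.5699, 0.1553, 0.0972]
tcp_rot: [-180.0, -0.0, -174.0]
wrist_force: [-0.3, -0.2, 1.3]
opening: 0.0001
grasp_force: 0.0
```

```bash
python3 p.py
```

```text
t 32.25 [0.5699 0.1553 0.0972] [-1.7998e+02 -4.0000e-02 -1.7404e+02] F [-0.3 -0.2  1.3] op 5.647984763208942e-05 0.0 q [15.2 10.   0.8 80.9 -0.   9.3]
case xy [0.1006 0.1546] Fcase [-0.4 -0.1]
```

Request:
servo_tool(moves=[[[0,0,0],[0.01,0,0],0],[[0,0,0],[0.006,-0.015,0],0],[[0,0,0],[0,-0.035,0],0],[[0,0,0],[0,-0.045,0],0],[[0,0,0],[0,-0.045,0],0],[[0,0,0],[0,-0.045,0],0],[[0,0,0],[0,-0.045,0],0],[[0,0,0],[0,-0.04,0],0],[[0,0,0],[0,-0.03,0],0],[[0,0,0],[0,-0.012,0],0],[[0,0,0],[-0.004,0,0],0]])

```text
time: 33.35
ee_pos: [0.5897, -0.1567, 0.0977]
tcp_rot: [-180.0, -0.0, -174.1]
wrist_force: [-0.2, -0.3, -0.1]
opening: 0.0001
grasp_force: 0.0
```

Request:
servo_tool(moves=[[[0,0,0],[-0.005,0,0],0],[[0,0,0],[-0.005,0,0],0],[[0,0,0],[-0.005,0,0],0],[[0,0,0],[-0.004,0,0],0],[[0,0,0],[0,0,0],0]])

```text
time: 33.85
ee_pos: [0.6097, -0.1512, 0.0973]
tcp_rot: [180.0, -0.0, -173.8]
wrist_force: [0.0, -0.2, 0.9]
opening: -0.0001
grasp_force: 0.0
```

Request:
servo_tool(moves=[[[0,0,0],[0.01,0,0],0],[[0,0,0],[0.006,0.015,0],0],[[0,0,0],[0,0.035,0],0],[[0,0,0],[0,0.045,0],0],[[0,0,0],[0,0.045,0],0],[[0,0,0],[0,0.045,0],0],[[0,0,0],[0,0.045,0],0],[[0,0,0],[0,0.04,0],0],[[0,0,0],[0,0.03,0],0],[[0,0,0],[0,0.012,0],0],[[0,0,0],[-0.004,0,0],0]])

```text
time: 34.95
ee_pos: [0.5636, 0.1574, 0.0978]
tcp_rot: [180.0, 0.0, -173.8]
wrist_force: [-0.0, -1.2, 0.0]
opening: -0.0001
grasp_force: 0.0
```

Request:
servo_tool(moves=[[[0,0,0],[-0.005,0,0],0],[[0,0,0],[-0.005,0,0],0],[[0,0,0],[-0.005,0,0],0],[[0,0,0],[-0.004,0,0],0],[[0,0,0],[0,0,0],0]])

```text
time: 35.45
ee_pos: [0.5832, 0.1563, 0.097]
tcp_rot: [-179.9, -0.1, -174.0]
wrist_force: [-3.1, -2.1, -0.5]
opening: 0.0004
grasp_force: 1.8
```

```bash
python3 p.py
```

```text
t 35.45 [0.5832 0.1563 0.097 ] [-1.7995e+02 -1.4000e-01 -1.7405e+02] F [-3.1 -2.1 -0.5] op 0.0004088747480005213 1.7889189161360264 q [15.  11.9  3.  81.2 -0.   9.1]
case xy [0.1139 0.1542] Fcase [-3.3 -1.8]
```

Request:
servo_tool(moves=[[[0,0,0],[0.01,0,0],0],[[0,0,0],[0.006,-0.015,0],0],[[0,0,0],[0,-0.035,0],0],[[0,0,0],[0,-0.045,0],0],[[0,0,0],[0,-0.045,0],0],[[0,0,0],[0,-0.045,0],0],[[0,0,0],[0,-0.045,0],0],[[0,0,0],[0,-0.04,0],0],[[0,0,0],[0,-0.03,0],0],[[0,0,0],[0,-0.012,0],0],[[0,0,0],[-0.004,0,0],0]])

```text
time: 36.55
ee_pos: [0.6037, -0.1554, 0.0978]
tcp_rot: [-180.0, 0.0, -174.1]
wrist_force: [-0.2, -0.2, 0.5]
opening: -0.0
grasp_force: 0.0
```

Request:
servo_tool(moves=[[[0,0,0],[-0.005,0,0],0],[[0,0,0],[-0.005,0,0],0],[[0,0,0],[-0.004,0,0],0],[[0,0,0],[-0.003,0,0],0],[[0,0,0],[0,0,0],0]])

```text
time: 37.05
ee_pos: [0.6215, -0.15, 0.0974]
tcp_rot: [180.0, -0.0, -173.8]
wrist_force: [0.3, -0.3, 0.4]
opening: 0.0002
grasp_force: 0.0
```

```bash
python3 p.py
```

```text
t 37.05 [ 0.6215 -0.15    0.0974] [ 1.7998e+02 -3.0000e-02 -1.7381e+02] F [ 0.3 -0.3  0.4] op 0.000191994907223415 0.0 q [-13.6  16.7   8.8  82.1   0.  -19.8]
case xy [ 0.12   -0.1544] Fcase [ 0.2 -0.3]
```

Request:
servo_tool(moves=[[[0,0,0],[0.01,0,0],0],[[0,0,0],[0.006,0.015,0],0],[[0,0,0],[0,0.035,0],0],[[0,0,0],[0,0.045,0],0],[[0,0,0],[0,0.045,0],0],[[0,0,0],[0,0.045,0],0],[[0,0,0],[0,0.045,0],0],[[0,0,0],[0,0.04,0],0],[[0,0,0],[0,0.03,0],0],[[0,0,0],[0,0.012,0],0],[[0,0,0],[-0.004,0,0],0]])

```text
time: 38.15
ee_pos: [0.5756, 0.1588, 0.0978]
tcp_rot: [180.0, 0.0, -173.8]
wrist_force: [-0.7, -0.0, -0.2]
opening: 0.0003
grasp_force: 0.0
```

Request:
servo_tool(moves=[[[0,0,0],[-0.005,0,0],0],[[0,0,0],[-0.005,0,0],0],[[0,0,0],[-0.003,0,0],0],[[0,0,0],[0,0,0],0]])

```text
time: 38.55
ee_pos: [0.5898, 0.1572, 0.0973]
tcp_rot: [-180.0, -0.0, -174.0]
wrist_force: [0.4, 0.4, 0.1]
opening: -0.0004
grasp_force: 0.0
```

Request:
servo_tool(moves=[[[0,0,0],[-0.002,0,0],0],[[0,0,0],[0,0,0],0]])

```text
time: 38.75
ee_pos: [0.5917, 0.1583, 0.0975]
tcp_rot: [-180.0, 0.0, -174.0]
wrist_force: [-0.6, -0.5, 0.3]
opening: -0.0001
grasp_force: 0.0
```

```bash
python3 p.py
```

```text
t 38.75 [0.5917 0.1583 0.0975] [-1.8000e+02  2.0000e-02 -1.7398e+02] F [-0.6 -0.5  0.3] op -8.806945218526879e-05 0.0 q [15.  12.9  4.3 81.3 -0.   9. ]
case xy [0.1227 0.1553] Fcase [-0.6 -0.4]
```

Both ends are now just short of the detents, so I'll go slowly on the left one.

Request:
servo_tool(moves=[[[0,0,0],[-0.002,0,0],0],[[0,0,0],[0,0,0],0]])

```text
time: 38.95
ee_pos: [0.5924, 0.1586, 0.0974]
tcp_rot: [-180.0, -0.1, -173.9]
wrist_force: [-4.9, -1.8, 1.7]
opening: -0.0001
grasp_force: 2.8
```

Request:
servo_tool(moves=[[[0,0,0],[-0.0015,0,0],0],[[0,0,0],[0,0,0],0]])

```text
time: 39.15
ee_pos: [0.5927, 0.1588, 0.0973]
tcp_rot: [-180.0, -0.3, -173.9]
wrist_force: [-11.5, -3.5, 4.5]
opening: -0.0001
grasp_force: 6.0
```

Request:
servo_tool(moves=[[[0,0,0],[-0.0015,0,0],0]])

```text
time: 39.25
ee_pos: [0.5929, 0.1588, 0.0972]
tcp_rot: [-180.0, -0.4, -173.9]
wrist_force: [-22.3, -4.7, 9.1]
opening: -0.0003
grasp_force: 11.8
```

```bash
python3 p.py
```

```text
t 39.25 [0.5929 0.1588 0.0972] [-179.97   -0.4  -173.92] F [-22.3  -4.7   9.1] op -0.00033618140101452563 11.770441085100174 q [15.  13.5  4.9 81.8  0.   8.9]
case xy [0.1239 0.1557] Fcase [-22.6  -2.3]
```

Request:
servo_tool(moves=[[[0,0,0],[0.005,0,0],0],[[0,0,0],[0.01,0,-0.02],0],[[0,0,0],[0.02,-0.03,-0.04],0],[[0,0,0],[0.03,-0.04,-0.04],0],[[0,0,0],[0,0,0],0]])

```text
time: 39.75
ee_pos: [0.546, 0.0924, 0.1917]
tcp_rot: [-180.0, 0.4, -174.0]
wrist_force: [-0.0, 0.4, 0.5]
opening: 0.0001
grasp_force: 0.0
```

```bash
cat > v.py <<'E'
from p import *
cs(); th=np.radians(6);R=np.array([[np.cos(th),-np.sin(th)],[np.sin(th),np.cos(th)]])
for cam in ('wrist','scene','side'):
    c,im,d=shot(cam,sys.argv[1]+cam+'.png'); P=cloud(c,d); L=(P[...,:2]-[.486,-.009])@R
    for k in ('pull_left','pull_right'):
        for r in mark_of(k,cam)[:1]:
            p=w(c,r['xyz']); print(cam,k,round(r['score'],2),'case',np.round((p[:2]-[.486,-.009])@R,4),p[2].round(3))
    blue=(im[...,2].astype(int)>im[...,0]+50)&(P[...,2]>.109)&(P[...,2]<.12)&(d>0)
    for s in (1,-1):
        q=L[blue&(abs(L[...,1]-s*.155)<.03)]
        if len(q)>4: print(cam,'top',s,np.round(np.percentile(q,[3,50,97],axis=0),4).tolist(),len(q))
E
python3 v.py a
```

```text
t 39.75 [0.546  0.0924 0.1917] [-179.99    0.44 -174.05] F [-0.   0.4  0.5] op 9.982721343083597e-05 0.0 q [ 9.6  4.4  5.1 90.2 -0.   3.7]
case xy [0.0703 0.0945] Fcase [0.  0.4]
wrist pull_left 0.93 case [0.1422 0.1559] 0.097
wrist pull_right 0.91 case [ 0.1437 -0.1536] 0.097
wrist top 1 [[0.1344, 0.1498], [0.1396, 0.1557], [0.1469, 0.1618]] 180
wrist top -1 [[0.1338, -0.1542], [0.1393, -0.1493], [0.1468, -0.1456]] 144
scene pull_left 0.83 case [0.1373 0.1533] 0.098
scene pull_right 0.91 case [ 0.1431 -0.1565] 0.101
scene top 1 [[0.1344, 0.1489], [0.1428, 0.1544], [0.1476, 0.161]] 21
scene top -1 [[0.1355, -0.1612], [0.1436, -0.1543], [0.1485, -0.1493]] 24
side pull_left 0.94 case [0.1381 0.1574] 0.098
side pull_right 0.66 case [ 0.1394 -0.1488] 0.091
side top 1 [[0.1354, 0.1506], [0.1415, 0.1588], [0.1469, 0.1662]] 24
side top -1 [[0.1373, -0.1588], [0.1411, -0.1517], [0.147, -0.1442]] 11
```

Request:
servo_tool(moves=[[[0,0,0],[-0.005,-0.02,0],0],[[0,0,0],[-0.005,-0.045,0],0],[[0,0,0],[-0.005,-0.045,0],0],[[0,0,0],[-0.005,-0.045,0],0],[[0,0,0],[-0.005,-0.045,0],0],[[0,0,0],[-0.005,-0.035,0],0],[[0,0,0],[-0.005,-0.015,0.03],0],[[0,0,0],[0,0,0.04],0],[[0,0,0],[0,0,0.019],0],[[0,0,0],[0,0,0.005],0],[[0,0,0],[-0.005,0,0],0],[[0,0,0],[0,0,0],0]])

```text
time: 41.4
ee_pos: [0.6132, -0.1495, 0.0934]
tcp_rot: [-180.0, 0.1, -173.9]
wrist_force: [0.1, 0.4, 0.3]
opening: -0.0002
grasp_force: 0.0
```

```bash
python3 p.py
```

```text
t 41.4 [ 0.6132 -0.1495  0.0934] [-1.7996e+02  1.1000e-01 -1.7389e+02] F [0.1 0.4 0.3] op -0.00021679820997602163 0.0 q [-13.7  15.5   6.8  81.2   0.  -19.8]
case xy [ 0.1118 -0.153 ] Fcase [0.1 0.4]
```

Request:
servo_tool(moves=[[[0,0,0],[-0.004,-0.0015,-0.003],0],[[0,0,0],[-0.004,0,0],0],[[0,0,0],[-0.001,0,0],0],[[0,0,0],[0,0,0],0]])

```text
time: 41.8
ee_pos: [0.6214, -0.1502, 0.0952]
tcp_rot: [-180.0, 0.0, -173.9]
wrist_force: [-0.5, 0.2, -0.9]
opening: 0.0003
grasp_force: 0.0
```

Request:
servo_tool(moves=[[[0,0,0],[-0.0015,0,0],0],[[0,0,0],[0,0,0],0]])

```text
time: 42.0
ee_pos: [0.6226, -0.15, 0.0949]
tcp_rot: [180.0, -0.0, -173.9]
wrist_force: [-0.1, -0.1, -0.1]
opening: -0.0001
grasp_force: 0.0
```

Request:
servo_tool(moves=[[[0,0,0],[-0.001,0,0],0],[[0,0,0],[0,0,0],0]])

```text
time: 42.2
ee_pos: [0.6236, -0.1499, 0.0949]
tcp_rot: [-180.0, -0.0, -173.9]
wrist_force: [1.1, 0.2, -0.1]
opening: -0.0001
grasp_force: 0.0
```

```bash
python3 p.py
```

```text
t 42.2 [ 0.6236 -0.1499  0.0949] [-180.     -0.   -173.93] F [ 1.1  0.2 -0.1] op -6.325353742431978e-05 0.0 q [-13.5  17.    8.9  81.9  -0.  -19.6]
case xy [ 0.1221 -0.1545] Fcase [1.1 0.1]
```

Request:
servo_tool(moves=[[[0,0,0],[-0.001,0,0],0],[[0,0,0],[0,0,0],0]])

```text
time: 42.4
ee_pos: [0.6246, -0.1498, 0.095]
tcp_rot: [180.0, 0.0, -173.9]
wrist_force: [0.4, -0.6, -0.3]
opening: 0.0002
grasp_force: 0.0
```

Request:
servo_tool(moves=[[[0,0,0],[-0.001,0,0],0],[[0,0,0],[0,0,0],0]])

```text
time: 42.6
ee_pos: [0.625, -0.15, 0.0949]
tcp_rot: [-180.0, -0.1, -173.9]
wrist_force: [-3.8, -2.2, 1.3]
opening: 0.0002
grasp_force: 2.4
```

Request:
servo_tool(moves=[[[0,0,0],[-0.001,0,0],0],[[0,0,0],[0,0,0],0]])

```text
time: 42.8
ee_pos: [0.6251, -0.1497, 0.0948]
tcp_rot: [180.0, -0.2, -173.9]
wrist_force: [-8.9, -1.6, 3.6]
opening: 0.0005
grasp_force: 4.7
```

```bash
python3 p.py
```

```text
t 42.8 [ 0.6251 -0.1497  0.0948] [ 1.7999e+02 -1.7000e-01 -1.7395e+02] F [-8.9 -1.6  3.6] op 0.0004775169950959232 4.673779383301735 q [-13.5  17.4   9.3  82.1  -0.  -19.5]
case xy [ 0.1237 -0.1545] Fcase [-9.  -0.6]
```

Request:
servo_tool(moves=[[[0,0,0],[-0.001,0,0],0],[[0,0,0],[-0.0007,0,0],0],[[0,0,0],[0,0,0],0]])

```text
time: 43.1
ee_pos: [0.6254, -0.1498, 0.0948]
tcp_rot: [180.0, -0.3, -174.0]
wrist_force: [-18.0, -2.1, 5.9]
opening: 0.0
grasp_force: 8.6
```

Request:
servo_tool(moves=[[[0,0,0],[0.005,0,0],0],[[0,0,0],[0.01,0,0],0],[[0,0,0],[0,0.005,-0.02],0],[[0,0,0],[0.02,0.04,-0.04],0],[[0,0,0],[0.03,0.045,-0.04],0],[[0,0,0],[0,0.04,-0.01],0],[[0,0,0],[0,0.02,0],0],[[0,0,0],[0,0,0],0]])

```text
time: 43.9
ee_pos: [0.5604, -0.0219, 0.189]
tcp_rot: [180.0, 0.1, -173.8]
wrist_force: [-0.2, 0.2, 0.2]
opening: -0.0005
grasp_force: 0.0
```

```bash
python3 v.py b
```

```text
t 43.9 [ 0.5604 -0.0219  0.189 ] [ 1.7998e+02  1.3000e-01 -1.7375e+02] F [-0.2  0.2  0.2] op -0.0004967401798183232 0.0 q [-2.3  5.7  6.1 90.3  0.  -8.5]
case xy [ 0.0727 -0.0206] Fcase [-0.1  0.2]
wrist pull_left 0.6 case [0.1428 0.1569] 0.097
wrist pull_right 0.81 case [ 0.1436 -0.1544] 0.093
wrist top 1 [[0.1342, 0.1486], [0.1397, 0.1539], [0.1467, 0.1611]] 196
wrist top -1 [[0.1338, -0.1596], [0.1393, -0.1527], [0.1465, -0.1469]] 192
scene pull_left 0.73 case [0.141  0.1539] 0.098
scene pull_right 0.9 case [ 0.1409 -0.1567] 0.098
scene top 1 [[0.1357, 0.1479], [0.1426, 0.1544], [0.1482, 0.1613]] 22
scene top -1 [[0.1374, -0.1621], [0.1447, -0.1559], [0.1494, -0.1498]] 28
side pull_left 0.76 case [0.1408 0.1553] 0.099
side pull_right 0.88 case [ 0.1405 -0.1513] 0.093
side top 1 [[0.1341, 0.1501], [0.1413, 0.1576], [0.147, 0.1639]] 24
side top -1 [[0.1372, -0.1582], [0.1409, -0.1504], [0.147, -0.1461]] 12
```

View pics/bwrist.png

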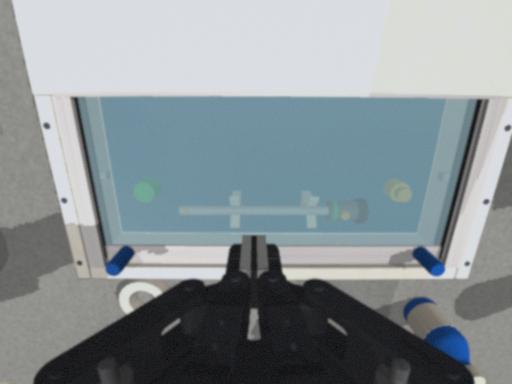

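View pics/bscene.png

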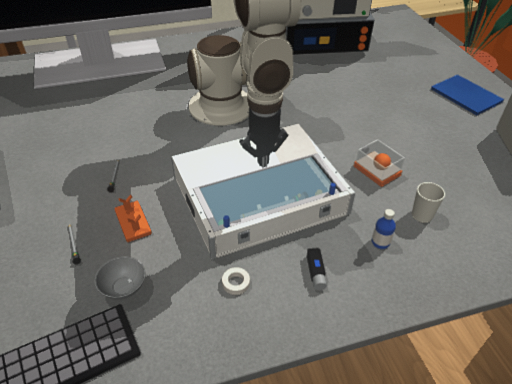

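Both pulls stand level at 141 mm (pixels (121,260) and (428,260)), tight against the far frame. The scope lies in both posts under the cover, and the bystanders haven't moved.

```bash
python3 -c "
from workcell import job_done; print(job_done())"
```

```text
the job is handed in; nothing more can be done
None
```

The job is handed in, with no verdict returned: the telescope lies in the cradle, both ends of the cover are against the far frame (they held at 22 N and 18 N), and it took about 44 s.

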